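# Fill the pepper-mill display rack in order

### The job

On the market stall, fill the two empty pockets of the wooden display rack in order: first stand the red-headed pepper mill in the pocket marked with two dots, then stand the blue-headed mill in the pocket marked with three dots. Both must stand upright on the pocket floors, let go of; leave the dark wooden mill where it stands.

Things in the scene. Friction and masses are not known exactly. Their poses are not given: they have to be found in the camera images.
- rack: Fixed wooden rack, 100 (x) by 290 (y) by 33 mm high, origin at centre of underside, z up. Three round pockets along its y, 65 mm wide, 25 deep, floor 8 above the table, marked with black dots: one dot at y=+90 mm (a plain pale sample mill, same shape as the others, is fixed in it, top 138 mm above the table), two dots at y=0, three dots at y=-90; all at x=0.
- red_mill: Loose pepper mill standing on the table, 130 mm tall, about 160 g: pale wood with a red head. Round about its z (up): foot 44 mm wide, waist 28 mm at 52 mm up, head a plain cylinder 38 mm wide from 84 to 110 mm up (grip it there), steel knob on top. Origin: centre of the foot's underside. Goes first, into pocket two.
- blue_mill: Loose pepper mill standing on the table, 130 mm tall, about 160 g: pale wood with a blue head. Round about its z (up): foot 44 mm wide, waist 28 mm at 52 mm up, head a plain cylinder 38 mm wide from 84 to 110 mm up (grip it there), steel knob on top. Origin: centre of the foot's underside. Goes second, into pocket three.
- dark_mill: Loose pepper mill standing on the table, 130 mm tall, about 160 g: dark brown wood throughout. Round about its z (up): foot 44 mm wide, waist 28 mm at 52 mm up, head a plain cylinder 38 mm wide from 84 to 110 mm up (grip it there), steel knob on top. Origin: centre of the foot's underside. A bystander: leave it where it stands.
Things that resemble listed ones, but are neither listed nor needed, are in the scene too. Leave any pink or turquoise look-alike of the red_mill alone.

How it is judged:
By the outcome, as a careful person would: the job done as asked, in the order asked, and still so for the second after the job is handed in, with the robot touching nothing.
It also fails if it takes over 59 s, if anything falls off the work surface, if the arm or the gripper's body presses on something with over 40 N, if the wrist force passes 120 N, or if a joint passes its speed limit or range.

### The arm

A 7-joint arm with a two-finger parallel gripper is mounted at the origin on the work surface. World frame = base frame: x ahead of the robot, y to its left, z up, the work surface at z = 0. Lengths are in m, angles in rad, forces in N, time in s.
With the tool pointing down it reaches from about 0.425 to 0.925 m from the base axis. Payload 6.8 kg.
Tool frame: the origin (TCP) lies between the finger pads; the fingertips stand 14 mm ahead of it and the grasp point (between the pads) lies 5 mm behind it; z points along the fingers, y is the line along which they close (so a half turn about z gives the same grasp; the last joint's range is limited). The gripper opens to 85 mm and grips with 20 to 120 N. Pads are 22 mm wide; open, the fingers measure 114 mm over their backs; the gripper's body (76 mm by 85 mm) begins 54 mm behind the grasp point. The pads swing forward as they close: fully open they stand 13 mm farther back than shut.
Start: joints at [1.224, 0.477, 0.022, 1.555, -0.011, 1.109, -0.083], TCP at [0.16, -0.656, 0.245] pointing down, gripper open.
Joint ranges: [-2.96, 2.96], [-0.34, 2.1], [-1.41, 1.46], [0.24, 2.44], [-1.37, 4.51], [0.17, 1.92], [-2.96, 2.96]. Speed limits (rad/s): [2.39, 2.39, 3.14, 3.14, 3.14, 3.14, 3.14].

### API

Orientations are given as a rotation vector (axis times angle).
In Python, from bench import r, eyes, ticket gives the robot as it stands. The module is installed in compiled form; this text tells all that it offers.
- The arm moves only by the tool arm_command, never from a script. Its argument "plan" is text: rows parted by semicolons, each of 4 numbers parted by spaces: the shift along the tool's x, y, z in m, then the turn about the tool's z in degrees. In form: tx ty tz yaw; .... A call has 1 to 20 rows; each row shifts and turns the commanded pose from where the row before left it, along the tool's axes as they then stand; what a row does not reach is not made up. A row lasts 1/8 s, in which the tool goes at most 62.5 mm and 10.7 degrees, less where a joint would pass 70% of its speed; a pose out of reach is approached as far as the arm can. A call is refused whole if a number of a shift passes 0.0625 or a number of a turn 10.7, either way. A call with a gripper value outside its range is refused whole. "hand" is the closure, from -1 (fully open) to 1 (shut), set as the call begins (left out, the last holds). The fingers move at their own pace and stop on an object; "grip_force" is the grip in N (left out, the last holds). Time passes only in rows, so rows that do not move let the fingers close. It gives the time, the measured TCP pose, the force, the opening and the grip force at its end, in the units of the state.
- r.get_obs(): the state, without advancing time (a new reading comes with each control period).
- eyes.grab_frame(name): name is "scene" or "top"; returns (picture, depth): 420x560x3 uint8, red, green, blue; 420x560 float32, m along the optical axis (not along the pixel's ray), 0 where there is no reading.
- eyes.calibration(name): a dict with "fov_y" (degrees; the focal length in pixels is half the picture's height over the tangent of half this angle, whatever the lens; pixels are square), "cx", "cy" (the principal point, pixels), "origin" and "attitude" of the camera in the world. Camera axes: x right, y up, looking along -z (the intrinsics and any distortion apply to the point x, -y, -z); pixel columns grow to the right and rows downward; lengths in m; the calibration is good to about 2 mm. A picture is of the moment at which its call begins. calibration takes no time and is no camera call.
- ticket.hand_in(): hands the job in; it is judged then, once.
The state is a dict: "clock": time; "joints": joint angles; "qvel": joint speeds; "tau": joint torques, N m; "tcp_pos": TCP position; "orientation": TCP orientation; "contact_force": force on the tool from outside, world axes, zero at the start; "moment": the same for the moment, N m; "grip_width": finger opening in m; "gripper_force": force on a finger pad.
Only numpy, scipy, OpenCV 4.12 (cv2) and the standard library are available. Lean on these libraries where they do the work, as an engineer would, in place of code of your own. Each camera call takes 0.05 s, during which the arm holds its last target. There are 200 camera calls.

## Working session

There is one attempt and no reset: what is moved stays moved. The work goes in short steps, Python scripts to look and compute and a tool call to move; the robot and the scene stay as the last step left them, time stands still between calls to the robot, and variables do not carry over. Pictures are saved under pics/ and viewed, at most 10 in all, crops included, and the job is handed in when it is done.

Besides the shell and the picture viewer there is one more tool, called after "Emit:" in YAML: its name, and indented under it one key for each argument. arm_command: Moves the arm, as the interface text tells. Its arguments: {"type":"object","properties":{"plan":{"type":"string"},"hand":{"type":"number"},"grip_force":{"type":"number"}},"required":["plan"]}

```bash
mkdir -p pics; cat > h.py <<'E'
import numpy as np, cv2
from bench import r, eyes, ticket
def grab(n,save=None):
    p,d=eyes.grab_frame(n)
    if save: cv2.imwrite('pics/'+save,cv2.cvtColor(p,cv2.COLOR_RGB2BGR))
    return p,d
E
python3 - <<'E'
from h import *
for n in("scene","top"):
    p,d=grab(n,n+'0.png'); np.savez('/tmp/'+n,p=p,d=d); print(n,eyes.calibration(n))
print(r.get_obs())
E
```

```text
scene {'fov_y': 44.4006776985193, 'cx': 272.27170326515636, 'cy': 209.41249452669882, 'origin': array([0.92360021, 0.38163528, 0.72559691]), 'attitude': array([0.30594068, 0.83930656, 2.28839853])}
top {'fov_y': 49.80570014835386, 'cx': 273.4235792477995, 'cy': 213.91240792890784, 'origin': array([ 0.44814169, -0.05069831,  0.82051437]), 'attitude': array([ 0.11010446, -0.12980997, -1.57445078])}
{'clock': 0.1, 'joints': array([ 1.22389359,  0.47770856,  0.02235969,  1.55632413, -0.01149189,
        1.10932225, -0.08307812]), 'qvel': array([ 0.00097368,  0.00051089,  0.00038738, -0.00196928, -0.00050849,
        0.00190001,  0.0010684 ]), 'tau': array([ 3.12119068e-03, -5.97772443e+01,  1.61293253e+00, -2.81961286e+01,
        1.27571283e-02,  4.98631343e-03, -1.79442407e-05]), 'tcp_pos': array([ 0.15952435, -0.65536086,  0.24444123]), 'orientation': array([-3.11762959e+00, -3.74076905e-01,  5.12356180e-04]), 'contact_force': array([-0.37948951, -0.12033037,  0.0036242 ]), 'moment': array([ 0.01035379, -0.03087733, -0.03860327]), 'gripper_force': 0.0, 'grip_width': 0.08543660659273054}
```

View pics/scene0.png

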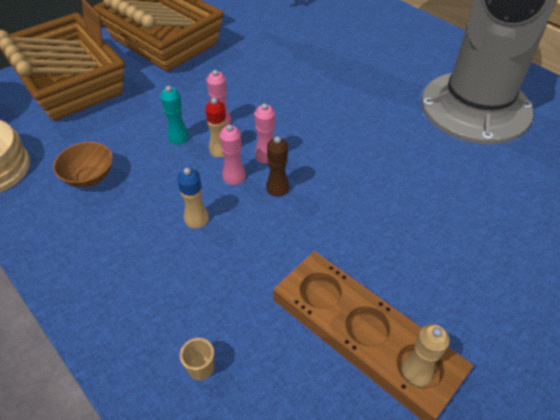

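View pics/top0.png

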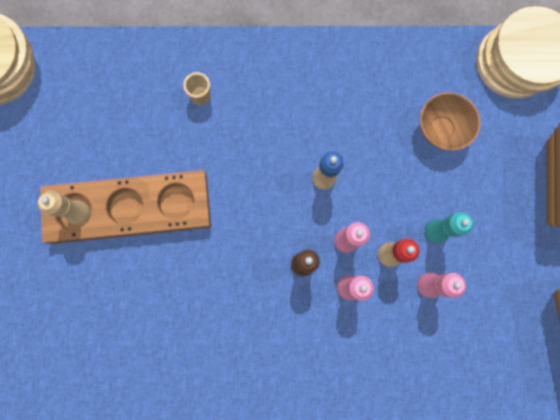

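The scene view shows red (215,125), blue (192,195), dark (278,165), and pockets at (367,325) and (321,291). In the top view the knobs are red (413,251), blue (335,160) and dark (309,261). The pockets are at (126,205) for two dots and (177,201) for three dots.

```bash
cat >> h.py <<'E'
from scipy.spatial.transform import Rotation as R
from scipy.optimize import least_squares
def cloud(n,d):
    c=eyes.calibration(n); f=d.shape[0]/2/np.tan(np.radians(c['fov_y'])/2)
    v,u=np.indices(d.shape)
    P=np.stack([(u-c['cx'])/f*d,-(v-c['cy'])/f*d,-d],-1)
    W=R.from_rotvec(c['attitude']).apply(P.reshape(-1,3))+c['origin']
    W=W.reshape(P.shape); W[d==0]=np.nan; return W
def fitc(q,rad):
    return least_squares(lambda c:np.hypot(q[:,0]-c[0],q[:,1]-c[1])-rad,np.median(q,0)[:2],loss='soft_l1',f_scale=.001).x
E
python3 - <<'E'
from h import *
for n in("scene","top"):
    z=np.load('/tmp/'+n+'.npz');p,d=z['p'],z['d'];W=cloud(n,d)
    hsv=cv2.cvtColor(p,cv2.COLOR_RGB2HSV);H,S,V=hsv[...,0].astype(int),hsv[...,1],hsv[...,2]
    print(n,'table z',[(u,v,round(float(W[v,u,2]),4)) for u,v in((250,300),(130,200),(300,350),(230,100),(400,200),(500,350),(60,350))])
    seeds=dict(scene=dict(red=(215,112),blue=(190,183),dark=(277,155),pinkA=(217,88),pinkB=(264,118),pinkC=(231,143),teal=(172,103),sample=(433,345)),
      top=dict(red=(405,250),blue=(330,164),dark=(305,262),pinkA=(455,285),pinkB=(360,289),pinkC=(355,236),teal=(459,224),sample=(50,203)))[n]
    for k,(u,v) in seeds.items():
        c=W[v,u]
        m=(np.hypot(W[...,0]-c[0],W[...,1]-c[1])<.045)&(W[...,2]>.086)&(W[...,2]<.108)
        q=W[m]; print(k,c.round(3),len(q),fitc(q,.019).round(4),'top',np.nanmax(W[max(v-25,0):v+25,u-25:u+25,2]).round(3))
    m=(np.abs(W[...,2]-.033)<.004)
    l,lab,st,ce=cv2.connectedComponentsWithStats(m.astype(np.uint8))
    i=1+np.argmax(st[1:,4]); q=W[lab==i][:,:2].astype(np.float32)
    print('rack',len(q),cv2.minAreaRect(q),np.median(W[lab==i][:,2]))
    if n=='top':
        for (u,v) in((126,205),(177,201)): print(W[v,u].round(3))
    else:
        for (u,v) in((367,325),(321,291)): print(W[v,u].round(3))
E
```

```text
scene table z [(250, 300, 0.001), (130, 200, 0.0002), (300, 350, 0.001), (230, 100, 0.0013), (400, 200, 0.0003), (500, 350, -0.0006), (60, 350, -0.0011)]
red [ 0.506 -0.257  0.111] 177 [ 0.4969 -0.2699] top 0.132
blue [ 0.648 -0.139  0.114] 196 [ 0.6404 -0.1548] top 0.133
dark [ 0.494 -0.098  0.106] 189 [ 0.5039 -0.0873] top 0.131
pinkA [ 0.452 -0.322  0.102] 170 [ 0.4599 -0.3106] top 0.132
pinkB [ 0.452 -0.181  0.113] 172 [ 0.4607 -0.1688] top 0.132
pinkC [ 0.534 -0.175  0.106] 182 [ 0.5428 -0.1646] top 0.131
teal [ 0.546 -0.342  0.104] 181 [ 0.5389 -0.358 ] top 0.133
sample [0.591 0.299 0.125] 222 [0.5764 0.2924] top 0.139
rack 8122 ((0.5858247876167297, 0.20269648730754852), (0.10270597785711288, 0.2905026078224182), 5.349801063537598) 0.03323831202270722
[0.575 0.196 0.009]
[0.584 0.107 0.008]
top table z [(250, 300, -0.0009), (130, 200, 0.0081), (300, 350, -0.0009), (230, 100, -0.0011), (400, 200, 0.0005), (500, 350, 0.0014), (60, 350, -0.0009)]
red [ 0.498 -0.264  0.12 ] 87 [ 0.4996 -0.2716] top 0.131
blue [ 0.636 -0.151  0.12 ] 79 [ 0.6431 -0.156 ] top 0.132
dark [ 0.481 -0.108  0.119] 19 [ 0.4836 -0.1135] top 0.133
pinkA [ 0.444 -0.335  0.128] 122 [ 0.4443 -0.3404] top 0.132
pinkB [ 0.439 -0.191  0.125] 55 [ 0.441 -0.196] top 0.131
pinkC [ 0.52  -0.187  0.121] 62 [ 0.5258 -0.1933] top 0.131
teal [ 0.538 -0.351  0.12 ] 129 [ 0.5416 -0.3595] top 0.131
sample [0.574 0.286 0.127] 125 [0.5782 0.2918] top 0.141
rack 5824 ((0.5868682861328125, 0.20188894867897034), (0.10125946253538132, 0.29096320271492004), 5.7031636238098145) 0.032853747315120585
[0.591 0.207 0.007]
[0.598 0.114 0.01 ]
```

Emit:
arm_command:
  plan: "0 0 0 -10.7;0 0 0 -10.7;0 0 0 -10.7;0 0 0 -10.7;0 0 0 -10.7;0 0 0 -10.7;0 0 0 -10.7;0 0 0 -1.4;0.04 0.035 0 0;0.04 0.035 0 0;0.04 0.035 0 0;0.04 0.035 0 0;0.04 0.035 0 0;0.04 0.035 0 0;0.04 0.035 0 0;0.04 0.035 0 0;0 0 0 0;0 0 0 0"
  hand: -1
  grip_force: 50

```text
clock: 2.35
tcp_pos: [0.4393, -0.3363, 0.2451]
orientation: [-2.224, -2.219, 0.001]
contact_force: [-0.7, -1.3, -0.5]
grip_width: 0.0857
gripper_force: 0.0
```

Emit:
arm_command:
  plan: "0.033 0.03 0 0;0.032 0.029 0 0;0 0 0.03 0;0 0 0.02 0;0 0 0 0;0 0 0 0"

```text
clock: 3.1
tcp_pos: [0.4987, -0.2722, 0.196]
orientation: [2.224, 2.218, -0.0]
contact_force: [-0.1, 0.0, 0.5]
grip_width: 0.0852
gripper_force: 0.0
```

```bash
python3 - <<'E'
from h import *
print(r.get_obs()['tcp_pos'])
ps=[]
for n,(v,u) in dict(scene=(30,120),top=(150,320)).items():
    p,d=grab(n); c=p[v:v+160,u:u+190]; ps.append(cv2.resize(c,None,fx=2,fy=2))
cv2.imwrite('pics/a.png',cv2.hconcat(ps)[...,::-1])
E
```

```text
[ 0.49867623 -0.27223375  0.19603752]
```

View pics/a.png

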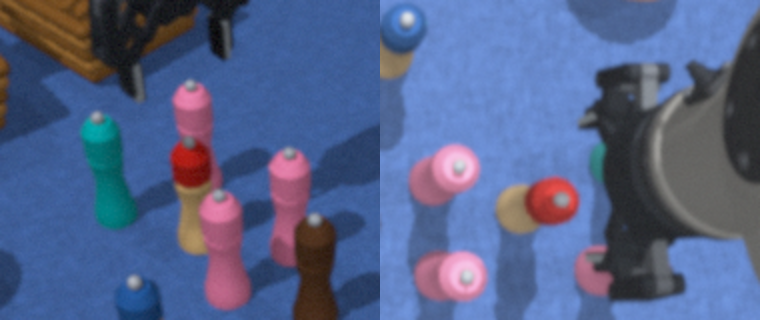

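The gripper looks displaced from the red mill: crop tips are at (137,97) and (225,55), and the knob is at (190,143). I'll check this against depth.

```bash
python3 - <<'E'
from h import *
for n in("scene","top"):
    p,d=grab(n);W=cloud(n,d)
    dist=np.hypot(W[...,0]-.498,W[...,1]+.271)
    for lo,hi in((.165,.185),(.185,.20),(.20,.22),(.22,.24)):
        m=(dist<.16)&(W[...,2]>lo)&(W[...,2]<hi)
        for s in (W[...,0]<.498,W[...,0]>=.498):
            q=W[m&s]
            if len(q): print(n,lo,len(q),'x',np.percentile(q[:,0],[2,50,98]).round(3),'y',np.percentile(q[:,1],[2,50,98]).round(3))
E
```

```text
scene 0.185 14 x [0.449 0.455 0.457] y [-0.28 -0.27 -0.26]
scene 0.185 6 x [0.542 0.546 0.547] y [-0.269 -0.264 -0.26 ]
scene 0.2 119 x [0.442 0.455 0.457] y [-0.28  -0.264 -0.258]
scene 0.2 109 x [0.541 0.549 0.555] y [-0.277 -0.263 -0.258]
scene 0.22 121 x [0.442 0.454 0.457] y [-0.281 -0.265 -0.257]
scene 0.22 106 x [0.541 0.55  0.557] y [-0.276 -0.263 -0.258]
top 0.185 3 x [0.454 0.455 0.457] y [-0.262 -0.262 -0.261]
top 0.2 45 x [0.444 0.451 0.456] y [-0.265 -0.262 -0.261]
top 0.2 54 x [0.543 0.546 0.556] y [-0.272 -0.262 -0.26 ]
top 0.22 47 x [0.441 0.454 0.458] y [-0.28  -0.261 -0.259]
top 0.22 37 x [0.543 0.547 0.561] y [-0.266 -0.261 -0.259]
```

Emit:
arm_command:
  plan: "0 0 0.027 0;0 0 0.027 0;0 0 0.027 0;0 0 0.025 0;0 0 0 0;0 0 0 0"

```text
clock: 4.05
tcp_pos: [0.4996, -0.2712, 0.0905]
orientation: [2.221, 2.22, 0.001]
contact_force: [0.1, -0.8, 0.5]
grip_width: 0.0852
gripper_force: 0.0
```

Emit:
arm_command:
  plan: "0 0 0 0;0 0 0 0;0 0 0 0;0 0 0 0;0 0 0 0;0 0 0 0;0 0 0 0;0 0 0 0"
  hand: 1
  grip_force: 50

```text
clock: 5.05
tcp_pos: [0.4991, -0.2712, 0.0901]
orientation: [2.221, 2.22, -0.0]
contact_force: [-0.7, 0.7, 5.9]
grip_width: 0.0364
gripper_force: 49.7
```

Emit:
arm_command:
  plan: "0 0 -0.01 0;0 0 -0.02 0;0 0 -0.03 0;0 0 -0.04 0;0 0 -0.04 0;0 0 -0.02 0;0 0 0 0;0 0 0 0"

```text
clock: 6.05
tcp_pos: [0.498, -0.2708, 0.2482]
orientation: [-2.221, -2.22, 0.001]
contact_force: [-0.9, 0.8, -1.4]
grip_width: 0.0366
gripper_force: 50.2
```

```bash
python3 - <<'E'
from h import *
ps=[]
for n,(v,u) in dict(scene=(0,120),top=(150,320)).items():
    p,d=grab(n); c=p[v:v+200,u:u+190]; ps.append(cv2.resize(c,None,fx=2,fy=2))
cv2.imwrite('pics/b.png',cv2.hconcat(ps)[...,::-1])
E
```

```text
(no output)
```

View pics/b.png

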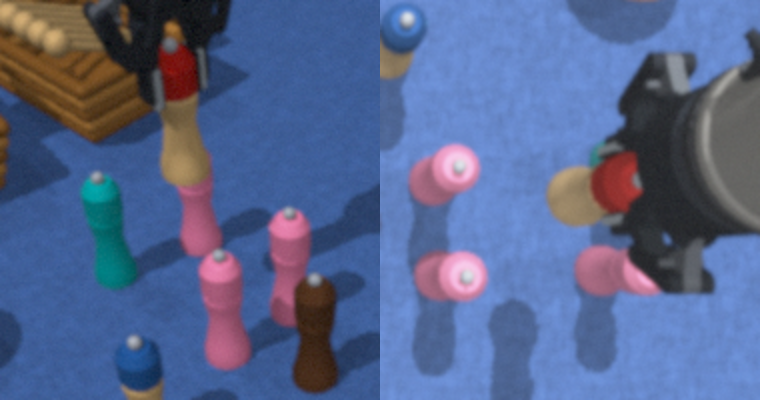

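The mill is held upright and clear of its neighbours (crop 182,120). I'll carry it to pocket two.

Emit:
arm_command:
  plan: "0.015 0.003 0 0;0.03 0.006 0 0;0.04 0.008 0 0;0.04 0.008 0 0;0.04 0.008 0 0;0.04 0.008 0 0;0.04 0.008 0 0;0.04 0.008 0 0;0.04 0.008 0 0;0.04 0.008 0 0;0.04 0.008 0 0;0.04 0.007 0 0;0.02 0.003 0 0;0.008 0.001 0 0;0 0 0 0;0 0 0 0;0 0 0 0"

```text
clock: 8.28
tcp_pos: [0.5912, 0.2005, 0.2493]
orientation: [2.224, 2.218, -0.001]
contact_force: [0.1, 0.3, -1.4]
grip_width: 0.0366
gripper_force: 50.2
```

```bash
python3 - <<'E'
from h import *
o=r.get_obs(); print(o['tcp_pos'],o['orientation']); t=o['tcp_pos']
for n in("scene","top"):
    p,d=grab(n);W=cloud(n,d); dist=np.hypot(W[...,0]-t[0],W[...,1]-t[1])
    q=W[(dist<.05)&(W[...,2]>.1)&(W[...,2]<.215)]
    for lo in np.arange(.14,.2,.01):
        k=q[(q[:,2]>lo)&(q[:,2]<lo+.01)]
        if len(k): print(n,lo.round(2),len(k),'x',np.percentile(k[:,0],[3,97]).round(3),'y',np.percentile(k[:,1],[3,97]).round(3))
    print('lowest',np.percentile(q[:,2],[0,1,3]).round(3))
E
```

```text
[0.59120405 0.20049479 0.2493215 ] [ 2.22357839e+00  2.21842740e+00 -7.04000944e-04]
scene 0.15 6 x [0.588 0.611] y [0.188 0.222]
scene 0.16 145 x [0.587 0.612] y [0.19  0.223]
scene 0.17 232 x [0.583 0.611] y [0.185 0.223]
scene 0.18 185 x [0.585 0.609] y [0.188 0.22 ]
scene 0.19 180 x [0.586 0.607] y [0.189 0.219]
lowest [0.158 0.16  0.162]
top 0.15 3 x [0.572 0.578] y [0.185 0.191]
top 0.16 79 x [0.569 0.605] y [0.179 0.202]
top 0.17 161 x [0.57  0.608] y [0.18  0.211]
top 0.18 129 x [0.572 0.606] y [0.182 0.206]
top 0.19 116 x [0.574 0.604] y [0.184 0.206]
lowest [0.157 0.161 0.162]
```

Emit:
arm_command:
  plan: "0.001 -0.004 0.02 0;0 0 0.03 0;0 0 0.03 0;0 0 0.025 0;0 0 0.02 0;0 0 0.01 0;0 0 0.007 0;0 0 0.004 0;0 0 0.003 0;0 0 0 0;0 0 0 0"

```text
clock: 9.75
tcp_pos: [0.5872, 0.2031, 0.1007]
orientation: [2.222, 2.221, 0.001]
contact_force: [-0.4, 0.3, -1.4]
grip_width: 0.0368
gripper_force: 50.2
```

Emit:
arm_command:
  plan: "0 0 0.001 0;0 0 0.001 0;0 0 0.001 0;0 0 0 0;0 0 0 0"

```text
clock: 10.38
tcp_pos: [0.5871, 0.2032, 0.0981]
orientation: [2.222, 2.221, 0.001]
contact_force: [-1.5, -0.4, 5.9]
grip_width: 0.0367
gripper_force: 50.9
```

Emit:
arm_command:
  plan: "0 0 0 0;0 0 0 0;0 0 0 0;0 0 0 0;0 0 0 0;0 0 0 0;0 0 -0.01 0;0 0 -0.02 0;0 0 -0.03 0;0 0 -0.04 0;0 0 -0.04 0;0 0 0 0;0 0 0 0"
  hand: -1

```text
clock: 12.0
tcp_pos: [0.5868, 0.2029, 0.2379]
orientation: [2.221, 2.221, 0.001]
contact_force: [-0.4, -0.6, -1.4]
grip_width: 0.0853
gripper_force: 0.0
```

Emit:
arm_command:
  plan: "-0.018 0.003 0 0;-0.035 0.005 0 0;-0.04 0.006 0 0;-0.04 0.006 0 0;-0.04 0.006 0 0;-0.04 0.006 0 0;-0.04 0.006 0 0;-0.04 0.006 0 0;-0.035 0.006 0 0;-0.02 0.003 0 0;-0.01 0.002 0 0;0 0 0 0;0 0 0 0"

```text
clock: 13.62
tcp_pos: [0.6419, -0.1531, 0.2374]
orientation: [-2.219, -2.223, -0.001]
contact_force: [0.3, -0.5, -0.1]
grip_width: 0.0857
gripper_force: 0.0
```

```bash
python3 - <<'E'
from h import *
o=r.get_obs(); print(o['tcp_pos'])
ps=[]
for n in("scene","top"):
    p,d=grab(n);W=cloud(n,d); ps.append(p[:,:400] if n=='top' else p[:,160:])
    for nm,c,a in(('blue',(.642,-.155),.086),('red',(.587,.203),.094)):
        m=(np.hypot(W[...,0]-c[0],W[...,1]-c[1])<.04)&(W[...,2]>a)&(W[...,2]<a+.022)
        q=W[m]; print(n,nm,len(q),fitc(q,.019).round(4) if len(q)>5 else '')
cv2.imwrite('pics/c.png',cv2.hconcat(ps)[...,::-1])
E
```

```text
[ 0.64188597 -0.15310054  0.23740114]
scene blue 205 [ 0.6407 -0.1548]
scene red 234 [0.585  0.2046]
top blue 78 [ 0.6139 -0.138 ]
top red 115 [0.5869 0.2037]
```

View pics/c.png

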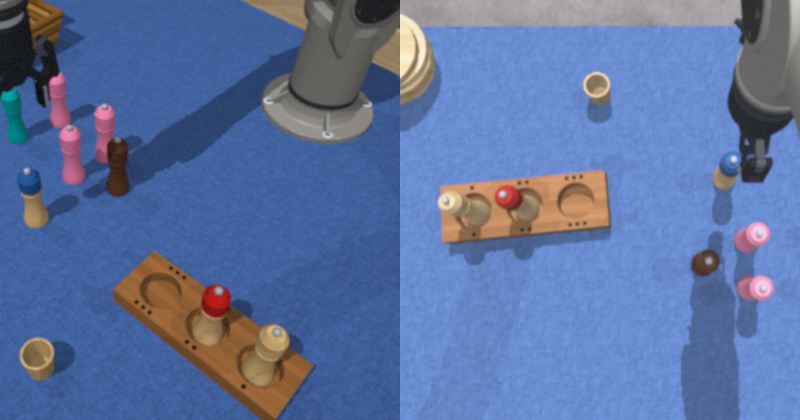

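The red mill stands upright in pocket two, at about (215,310). The blue mill is undisturbed below the gripper, so I'll descend on it.

Emit:
arm_command:
  plan: "-0.002 0 0.03 0;0 0 0.03 0;0 0 0.03 0;0 0 0.03 0;0 0 0.027 0;0 0 0 0;0 0 0 0"

```text
clock: 14.6
tcp_pos: [0.6427, -0.1565, 0.0916]
orientation: [2.22, 2.221, 0.002]
contact_force: [-0.2, -0.0, 0.8]
grip_width: 0.0856
gripper_force: 0.0
```

Emit:
arm_command:
  plan: "0 0 0 0;0 0 0 0;0 0 0 0;0 0 0 0;0 0 0 0;0 0 0 0;0 0 0 0;0 0 0 0"
  hand: 1
  grip_force: 50

```text
clock: 15.6
tcp_pos: [0.6422, -0.1572, 0.0913]
orientation: [2.221, 2.22, 0.001]
contact_force: [-0.3, 0.1, 6.3]
grip_width: 0.037
gripper_force: 50.1
```

Emit:
arm_command:
  plan: "0 0 -0.01 0;0 0 -0.02 0;0 0 -0.03 0;0 0 -0.04 0;0 0 -0.04 0;0 0 -0.02 0;0 0 0 0;0 0 0 0"

```text
clock: 16.6
tcp_pos: [0.6408, -0.1571, 0.2486]
orientation: [-2.22, -2.22, 0.003]
contact_force: [0.2, 0.8, -2.1]
grip_width: 0.0368
gripper_force: 50.2
```

Emit:
arm_command:
  plan: "0.015 -0.003 0 0;0.03 -0.005 0 0;0.035 -0.006 0 0;0.035 -0.006 0 0;0.035 -0.006 0 0;0.035 -0.006 0 0;0.035 -0.006 0 0;0.03 -0.005 0 0;0.015 -0.002 0 0;0.005 -0.001 0 0;0 0 0 0;0 0 0 0;0 0 0 0"

```text
clock: 18.23
tcp_pos: [0.5962, 0.1118, 0.2502]
orientation: [2.224, 2.219, -0.0]
contact_force: [0.5, -0.5, -2.0]
grip_width: 0.0365
gripper_force: 50.2
```

```bash
python3 - <<'E'
from h import *
o=r.get_obs(); print(o['tcp_pos'],o['orientation']); t=o['tcp_pos']
for n in("scene","top"):
    p,d=grab(n);W=cloud(n,d); dist=np.hypot(W[...,0]-t[0],W[...,1]-t[1])
    q=W[(dist<.05)&(W[...,2]>.145)&(W[...,2]<.215)]
    for lo in np.arange(.15,.2,.01):
        k=q[(q[:,2]>lo)&(q[:,2]<lo+.01)]
        if len(k): print(n,lo.round(2),len(k),'x',np.percentile(k[:,0],[3,97]).round(3),'y',np.percentile(k[:,1],[3,97]).round(3))
    print('lowest',np.percentile(q[:,2],[0,1,3]).round(3))
E
```

```text
[0.59618165 0.11183605 0.25021796] [ 2.22354559e+00  2.21895841e+00 -4.78059676e-04]
scene 0.15 7 x [0.604 0.615] y [0.109 0.134]
scene 0.16 133 x [0.589 0.617] y [0.104 0.136]
scene 0.17 221 x [0.584 0.616] y [0.1   0.135]
scene 0.18 171 x [0.587 0.614] y [0.103 0.133]
scene 0.19 159 x [0.588 0.612] y [0.104 0.131]
scene 0.2 147 x [0.587 0.611] y [0.105 0.13 ]
lowest [0.159 0.16  0.161]
top 0.15 3 x [0.575 0.576] y [0.113 0.121]
top 0.16 56 x [0.575 0.604] y [0.092 0.116]
top 0.17 133 x [0.575 0.613] y [0.092 0.118]
top 0.18 95 x [0.578 0.608] y [0.094 0.117]
top 0.19 84 x [0.58  0.609] y [0.096 0.115]
top 0.2 66 x [0.581 0.604] y [0.098 0.11 ]
lowest [0.158 0.16  0.163]
```

Emit:
arm_command:
  plan: "-0.001 -0.001 0.02 0;0 0 0.03 0;0 0 0.03 0;0 0 0.025 0;0 0 0.02 0;0 0 0.01 0;0 0 0.007 0;0 0 0.004 0;0 0 0.003 0;0 0 0.001 0;0 0 0 0;0 0 0 0"

```text
clock: 19.82
tcp_pos: [0.5951, 0.112, 0.1005]
orientation: [2.222, 2.221, 0.001]
contact_force: [-0.3, -0.5, -1.2]
grip_width: 0.0366
gripper_force: 50.2
```

Emit:
arm_command:
  plan: "0 0 0.001 0;0 0 0 0;0 0 0 0"

```text
clock: 20.2
tcp_pos: [0.5949, 0.112, 0.0993]
orientation: [-2.222, -2.221, -0.0]
contact_force: [-0.7, 0.4, -1.0]
grip_width: 0.0368
gripper_force: 50.2
```

Emit:
arm_command:
  plan: "0 0 0.001 0;0 0 0 0;0 0 0 0"

```text
clock: 20.58
tcp_pos: [0.595, 0.1122, 0.0992]
orientation: [2.222, 2.221, 0.0]
contact_force: [-1.8, -1.4, 5.6]
grip_width: 0.0366
gripper_force: 51.0
```

Emit:
arm_command:
  plan: "0 0 0 0;0 0 0 0;0 0 0 0;0 0 0 0;0 0 0 0;0 0 0 0;0 0 -0.01 0;0 0 -0.02 0;0 0 -0.03 0;0 0 -0.04 0;0 0 -0.04 0;-0.03 0 0 0;-0.04 0 0 0;-0.04 0 0 0;-0.03 0 0 0;0 0 0 0;0 0 0 0;0 0 0 0"
  hand: -1

```text
clock: 22.82
tcp_pos: [0.595, -0.0262, 0.2389]
orientation: [2.219, 2.224, 0.002]
contact_force: [-0.5, -0.3, 0.3]
grip_width: 0.0858
gripper_force: 0.0
```

```bash
python3 - <<'E'
from h import *
ps=[]
for n in("scene","top"):
    p,d=grab(n); ps.append(p[:,:400] if n=='top' else p[:,160:])
cv2.imwrite('pics/d.png',cv2.hconcat(ps)[...,::-1])
E
```

```text
(no output)
```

View pics/d.png

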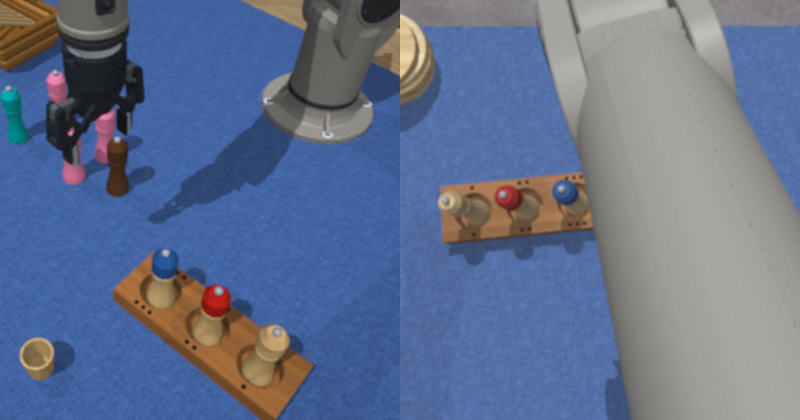

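Both mills stand upright in their pockets, red at (215,310) and blue at (163,280). The dark mill is in place at (118,165) and the gripper is clear.

```bash
python3 -c "
from h import *
print(ticket.hand_in())"
```

```text
the job is handed in; nothing more can be done
None
```

The job is handed in at about 23 s: the red mill stands upright and released in pocket two, then the blue in pocket three, with the dark mill where it was and the look-alikes untouched.

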